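# Turn the pot lid until its notch meets the pin, then press it home

## Task

The lid of the steel pot on the cooktop stands proud of the rim. Push its upright post round with your fingertips until the notch in the lid's edge is over the locking pin at the root of the pot's long handle, then press on the pad in the middle until the lid is fully home with the pin in the notch, and take your hand away. Turn and press only: do not lift the lid, and leave the other things on the surface where they are.

Things in the scene. Friction and masses are not known exactly. Their poses are not given: they have to be found in the camera images.
- pot: Round steel pot standing on the black cooktop (whose top is at z = 8 mm), fixed there (it cannot be shoved), 160 mm across, 85 mm high. Origin at the centre of its underside, z up. Its black long handle points along its +x (26 mm wide, from 103 to 228 mm from the axis, top 71 mm above the cooktop); a small black loop handle is on the -x side, reaching 110 mm from the axis, top at 68 mm.
- pot_pin (a point): Centre of the top of the steel locking pin, fixed to the pot on its +x side at the root of the long handle: a rectangular upright key 11 mm wide (across), from 76 to 94 mm from the pot's axis, top 94.5 mm above the cooktop. It shows some 12 mm outside the lid's edge.
- lid (a joint): Turn of the lid in rad, counter-clockwise positive seen from above, about the pot's upright axis. The notch is over the pin at 0 and equally at 6.283 (a whole turn); turning either way works, stops are at -0.5 and 6.78, and it starts between 0.8 and 5.48. About 0.05 rad of error to either side still lets the pin into the notch. The lid turns stiffly (about 0.12 N m, some 3 N at the post) and stays where it is left.
- seal (a joint): How far the lid with its rubber seal has been pressed down, in m: 0 at the start (lid standing proud, its underside 1.5 mm above the pin's top), 0.010 fully home, negative if lifted. The seal is stiff: it takes about 6 to 8 N to press down and stays where it is left. Off the notch the lid's rim lands on the pin after 1.5 mm and stops.
- lid_center (a point): Centre of the top of the round black pad in the middle of the lid, on the axis of turning, 110 mm above the cooktop at the start: pad 44 mm across, 6 mm above the lid's plate. The lid is a steel disc 164 mm across and 8 mm thick, its plate's top 104 mm above the cooktop at the start. The point turns with the lid: its +x points to the notch.
- lid_post (a point): Centre of the top of the upright black post on the lid, straight across from the notch: 14 mm thick, standing 28 mm above the lid's plate (top at 132 mm at the start), 46 mm from the lid's axis. It turns with the lid.
- lid_notch (a point): Middle of the notch in the lid's edge, at the height of the plate's top, 74 mm from the axis. The notch is open to the outside, 16 mm deep, about 19 mm wide here and a little wider outside. It turns with the lid.
- striped_mug: Bystander: ceramic mug with stripes, 93x127x96 mm, on the counter left of the pot. Origin at the centre of its underside.
- jigger: Bystander: copper-coloured hourglass jigger, 46 mm across, 84 mm high, at the left. Origin at the centre of its underside.
- tumbler: Bystander: glass tumbler, 77 mm across, 89 mm high, behind the pot. Origin at the centre of its underside.
- tongs: Bystander: copper-coloured ice tongs, 161x42x12 mm, lying left of the pot. Origin at the centre of its underside.

How it is judged:
By the outcome, as a careful person would: the job done as asked, in the order asked, and still so for the second after the job is handed in, with the robot touching nothing.
It also fails if it takes over 72 s, if anything falls off the work surface, if the arm or the gripper's body presses on something with over 40 N, if the wrist force passes 120 N, or if a joint passes its speed limit or range.

## Robot

A 6-joint arm with a two-finger parallel gripper is mounted at the origin on a cart in front of the work surface, level with it; the furniture and walls round the work are solid. World frame = base frame: x ahead of the robot, y to its left, z up, the work surface at z = 0. Lengths are in mm, angles in rad, forces in N, time in s.
With the tool pointing down it reaches from about 350 to 850 mm from the base axis. Payload 8.1 kg.
Tool frame: the origin (TCP) lies on the mounting face of the last link; the fingertips stand 173 mm ahead of it and the grasp point (between the pads) lies 155 mm ahead of it; z points along the fingers, y is the line along which they close (so a half turn about z gives the same grasp; the last joint's range is limited). The gripper opens to 85 mm and grips with 20 to 120 N. Pads are 22 mm wide; open, the fingers measure 114 mm over their backs; the gripper's body (76 mm by 85 mm) begins 54 mm behind the grasp point. The pads swing forward as they close: fully open they stand 13 mm farther back than shut.
Start: joints at [-1.246, 0.13, 1.488, -0, 1.523, -0.085], TCP at [239.076, -550.318, 404.692] pointing down, gripper open.
Joint ranges: [-2.96, 2.96], [-0.89, 2.26], [0.02, 2.5], [-1.34, 4.48], [0, 2.73], [-2.66, 2.66]. Speed limits (rad/s): [2.39, 2.39, 2.79, 3.14, 3.14, 3.14].

## Interface

Orientations are given as a unit quaternion [x, y, z, w].
In Python, from cell import bot gives the robot as it stands. The module is installed in compiled form; this text tells all that it offers.
- The arm moves only by the shell command python3 -m creep 'ROWS'. ROWS is JSON, one flat list of numbers, 7 for each row, row after row: the turn, a rotation vector about the tool's x, y, z in degrees, then the shift along the tool's x, y, z in cm, then the opening in per cent of the stroke, from 0 (shut) to 100 (fully open). A call has 1 to 20 rows; each row is the pose to reach, as a shift and turn from the pose commanded when the call began, along the tool's axes at that moment; what a row does not reach only later rows make up. A row lasts 1/8 s, in which the tool goes at most 62.5 mm and 10.7 degrees, less where a joint would pass 70% of its speed; a pose out of reach is approached as far as the arm can. A call with a gripper value outside its range is refused whole. The fingers move at their own pace and stop on an object; the grip force is fixed at half the most. Time passes only in rows, so rows that repeat a pose let the fingers close. It gives the time, the measured TCP pose, the force, the opening and the grip force at its end, in the units of the state.
- bot.observe(): the state, without advancing time (a new reading comes with each control period).
- bot.get_image(name): name is "scene" or "top" or "wrist"; returns a dict with "image" (420x560x3 uint8, red, green, blue), "depth" (420x560 float32, mm along the optical axis (not along the pixel's ray), 0 where there is no reading), "fx", "fy", "cx", "cy" (pixels), "k1" (the pictures are not rectified: a ray, as slopes to the right and down, at radius r is drawn at 1 + k1 r^2 times it, then the intrinsics apply), "cam_to_world" (4x4, takes a point from camera to world coordinates); the wrist camera has in their place "tool_from_camera" (4x4, takes a point from camera to tool coordinates, whose origin is the TCP and whose axes are the flange's). Camera axes: x right, y down, z forward; pixel columns grow to the right and rows downward; lengths in mm; the calibration is good to about 2 mm. A picture is of the moment at which its call begins: read the wrist's pose just before it.
- bot.job_done(): hands the job in; it is judged then, once.
The state is a dict: "t": time; "q": joint angles; "joint_vel": joint speeds; "joint_torque": joint torques, N m; "tool_pos": TCP position; "ee_rot": TCP orientation; "wrist_force": force on the tool from outside, world axes, zero at the start; "wrist_torque": the same for the moment, N m; "gripper_width": finger opening in mm; "grip_force": force on a finger pad.
Only numpy, scipy, OpenCV 4.12 (cv2) and the standard library are available. Lean on these libraries where they do the work, as an engineer would, in place of code of your own. Each camera call takes 0.05 s, during which the arm holds its last target. There are 200 camera calls.

## Working session

There is one attempt and no reset: what is moved stays moved. The work goes in short steps, Python scripts to look and compute and a shell command to move; the robot and the scene stay as the last step left them, time stands still between calls to the robot, and variables do not carry over. Pictures are saved under pics/ and viewed, at most 10 in all, crops included, and the job is handed in when it is done.

```bash
mkdir -p pics
cat > h.py <<'E'
import numpy as np, cv2
from cell import bot
from scipy.spatial.transform import Rotation as R
def pts(im):
    h,w=im["depth"].shape; v,u=np.mgrid[:h,:w].astype(float)
    K=np.array([[im["fx"],0,im["cx"]],[0,im["fy"],im["cy"]],[0,0,1]])
    s=cv2.undistortPoints(np.stack([u.ravel(),v.ravel()],1)[:,None],K,np.array([im["k1"],0,0,0.]))[:,0].reshape(h,w,2)
    d=im["depth"][...,None]; P=np.concatenate([s*d,d],2)
    T=im["cam_to_world"]; return P@T[:3,:3].T+T[:3,3]
E
python3 - <<'E'
from h import *
for n in("top","scene"):
    im=bot.get_image(n); cv2.imwrite(f"pics/{n}1.png",im["image"][...,::-1])
    P=pts(im); np.save(n,P)
    print(n,im["fx"],im["k1"],np.round(im["cam_to_world"],2).tolist())
print({k:np.round(v,3).tolist() for k,v in bot.observe().items()})
E
```

```text
top 446.2286225344892 -0.055058012164511984 [[-0.02, -0.98, 0.19, 426.73], [-1.0, 0.02, 0.01, -1.72], [-0.01, -0.19, -0.98, 1005.9], [0.0, 0.0, 0.0, 1.0]]
scene 505.87649265881635 0.024527038014946177 [[0.6, -0.3, 0.74, -441.91], [-0.8, -0.24, 0.55, -766.35], [0.02, -0.92, -0.39, 648.52], [0.0, 0.0, 0.0, 1.0]]
{'t': 0.1, 'q': [-1.246, 0.131, 1.489, 0.0, 1.523, -0.085], 'joint_vel': [-0.001, -0.002, -0.002, 0.001, 0.001, -0.0], 'joint_torque': [0.002, -57.095, -50.194, -0.0, 0.008, -0.0], 'tool_pos': [239.008, -550.113, 403.743], 'ee_rot': [0.979, 0.203, -0.0, -0.001], 'wrist_force': [-0.338, 0.592, -0.407], 'wrist_torque': [-0.02, 0.041, 0.007], 'grip_force': 0.0, 'gripper_width': 85.703}
```

View pics/top1.png

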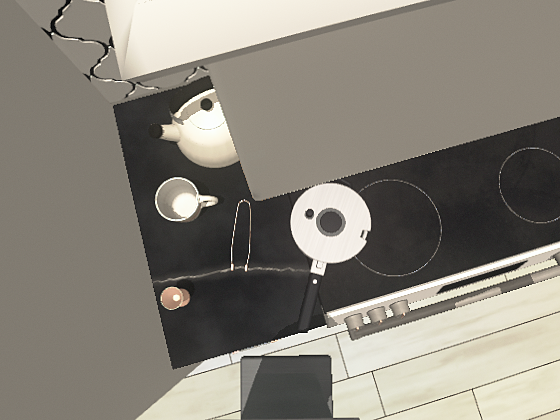

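View pics/scene1.png

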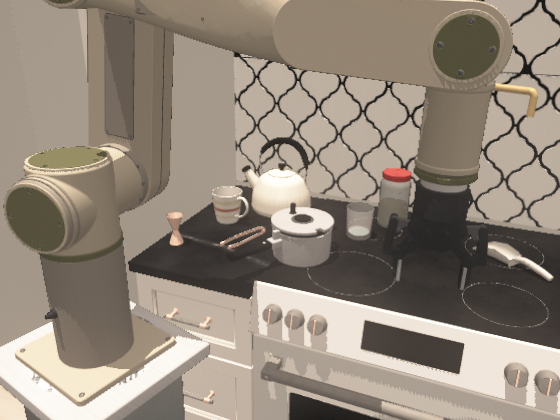

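The top view shows the pad at (331,222), post at (309,213), notch at (364,234), pin at (318,267) and long handle ending at (307,328). A hood overhangs just behind the pot. Next I measure these in world coordinates.

Run:
```python
from h import *
im=bot.get_image("top"); P=np.load("top.npy"); I=im["image"]; g=I.max(2).astype(int)
T=im["cam_to_world"]
def ray(u,v,z):
    K=np.array([[im["fx"],0,im["cx"]],[0,im["fy"],im["cy"]],[0,0,1]])
    s=cv2.undistortPoints(np.array([[[u,v]]],float),K,np.array([im["k1"],0,0,0.]))[0,0]
    d=T[:3,:3]@[s[0],s[1],1]; return T[:3,3]+d*(z-T[2,3])/d[2]
m=((g<110)*255).astype(np.uint8)
n,l,st,c=cv2.connectedComponentsWithStats(m)
for i in range(1,n):
    if 280<c[i][0]<380 and 175<c[i][1]<270 and 10<st[i][4]<2000: print(st[i],c[i],ray(*c[i],118).round(),ray(*c[i],140).round())
# lid disc circle fit: plate height mask
z=P[...,2]; lm=(abs(z-112)<6); lm[:, :270]=0; lm[:,390:]=0; lm[:170]=0;lm[280:]=0
cs,_=cv2.findContours((lm*255).astype(np.uint8),cv2.RETR_EXTERNAL,cv2.CHAIN_APPROX_NONE)
cc=max(cs,key=cv2.contourArea); (u,v),r=cv2.minEnclosingCircle(cc); print("lid",u,v,r,ray(u,v,112).round(1))
for n_,uv in dict(pad=(331,222),post=(309,213),notch=(364,234),pin=(318,267),hend=(307,325),hood1=(258,198),hood2=(400,160),hood3=(215,70)).items():
    print(n_,P[uv[1],uv[0]].round())
for a,zz in (((331,222),118),((309,213),140),((364,234),112),((318,267),102)): print(ray(*a,zz).round(1))
cv2.imwrite("pics/t2.png",cv2.resize(I[170:290,270:390,::-1],(600,600),interpolation=cv2.INTER_CUBIC))
```

```text
[306 209   8   9  60] [309.3        213.03333333] [580. -54. 118.] [576. -52. 140.]
[320 211  22  22 378] [330.38888889 221.76984127] [561. -95. 118.] [558. -93. 140.]
lid 330.2712707519531 222.83055114746094 40.56007766723633 [560.  -95.7 112. ]
pad [561. -97. 115.]
post [576. -51. 142.]
notch [ 538. -166.   94.]
pin [473. -70.  92.]
hend [357. -45.  78.]
hood1 [474.  11. 780.]
hood2 [494. -65. 776.]
hood3 [474.  13. 917.]
[560.7 -96.6 118. ]
[576.1 -51.6 140. ]
[ 535.9 -162.8  112. ]
[472.2 -68.8 102. ]
```

View pics/t2.png

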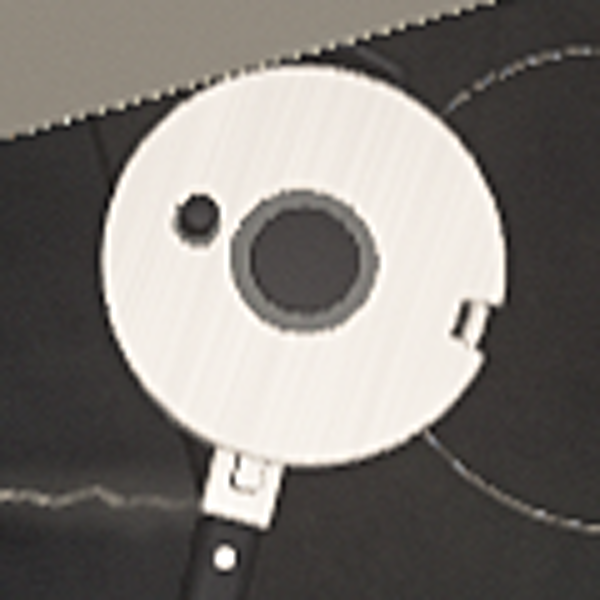

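The lid centre is about (561,-95.5). The post is at (576,-52), radius 46.4 and bearing 71°, which fits the given 46 mm. The notch bears -110°, directly opposite, and the pin and handle about 165°. So the lid turns about 86° clockwise. I'll straddle the post with the fingers partly open and rotate the tool about the lid axis.

```bash
cat >> h.py <<'E'
C=np.array([561,-95.5])
def go(x,y,z,yaw=None):
    s=bot.observe(); A=R.from_quat(s["ee_rot"]); M=A.as_matrix()
    if yaw is None: yaw=np.degrees(np.arctan2(M[1,0],M[0,0]))
    B=R.from_euler("z",yaw,degrees=True)*R.from_quat([1,0,0,0])
    print("turn",(A.inv()*B).as_rotvec(degrees=True).round(1),"shift cm",(M.T@(np.array([x,y,z])-s["tool_pos"])/10).round(2))
def arc(b,z,r=46): 
    a=np.radians(b); go(C[0]+r*np.cos(a),C[1]+r*np.sin(a),z,b)
def st():
    s=bot.observe(); M=R.from_quat(s["ee_rot"]).as_matrix()
    print("t",round(s["t"],2),"p",np.round(s["tool_pos"],1),"yaw",np.degrees(np.arctan2(M[1,0],M[0,0])).round(1),"F",np.round(s["wrist_force"],1),"w",round(s["gripper_width"],1),"q",np.round(s["q"],2))
E
python3 - <<'E'
from h import *
P=np.load("top.npy"); z=P[...,2]
# pin/handle bearing from depth: handle top points and pin top
v,u=np.mgrid[:420,:560]
hm=(abs(z-79)<6)&(u>290)&(u<335)&(v>265)&(v<335)
q=P[hm][:,:2]; q=q[(np.linalg.norm(q-C,axis=1)>105)&(np.linalg.norm(q-C,axis=1)<225)]
m=q.mean(0); d=cv2.fitLine(q.astype(np.float32),cv2.DIST_HUBER,0,.01,.01).ravel(); print(len(q),m,np.degrees(np.arctan2(*(m-C)[::-1])),np.degrees(np.arctan2(d[1],d[0])))
arc(70.5,340)
E
```

```text
721 [402.45653956 -50.00901039] 163.99018827086306 -15.807019
turn [ -0.1  -0.  -47. ] shift cm [ 50.78 -32.23   6.44]
```

```bash
python3 -m creep '[0,0,-10,10,-6.4,1.3,35, 0,0,-20,20,-12.9,2.6,35, 0,0,-30,30,-19.3,3.9,35, 0,0,-40,40,-25.8,5.2,35, 0,0,-47,45,-29,5.8,35, 0,0,-47,50.8,-32.2,6.4,35, 0,0,-47,50.8,-32.2,6.4,35, 0,0,-47,50.8,-32.2,6.4,35, 0,0,-47,50.8,-32.2,6.4,35, 0,0,-47,50.8,-32.2,6.4,35, 0,0,-47,50.8,-32.2,6.4,35, 0,0,-47,50.8,-32.2,6.4,35, 0,0,-47,50.8,-32.2,6.4,35, 0,0,-47,50.8,-32.2,6.4,35]'
python3 - <<'E'
from h import *
st(); arc(70.5,292)
im=bot.get_image("wrist"); cv2.imwrite("pics/w1.png",im["image"][...,::-1]); im=bot.get_image("top"); cv2.imwrite("pics/t3.png",im["image"][...,::-1])
E
```

```text
t: 1.9
tool_pos: [576.4, -53.6, 341.0]
ee_rot: [0.817, 0.576, 0.0, 0.0]
wrist_force: [0.1, 0.4, 0.1]
gripper_width: 29.9
grip_force: 0.0
t 1.9 p [576.4 -53.6 341. ] yaw 70.4 F [0.1 0.4 0.1] w 29.9 q [-0.18  0.11  1.63 -0.    1.4   0.16]
turn [ 0.   0.  -0.1] shift cm [ 0.13 -0.05  4.9 ]
```

View pics/w1.png

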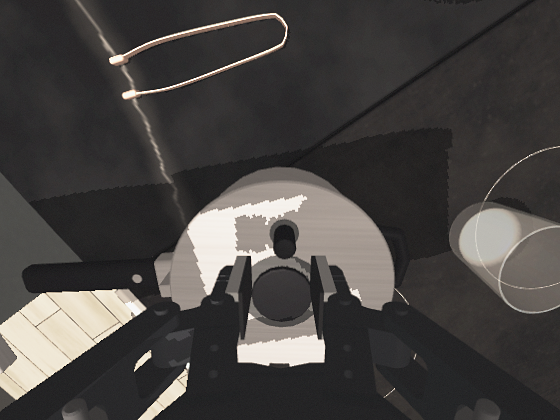

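The wrist view shows the post at (285,240), centred between the fingers at columns 245 and 318, and the tumbler clear. Descending.

```bash
python3 -m creep '[0,0,0,0.1,0,2,35, 0,0,0,0.1,0,3.5,35, 0,0,0,0.1,0,4.5,35, 0,0,0,0.1,0,4.8,35, 0,0,0,0.1,0,4.8,35, 0,0,0,0.1,0,4.8,35]'
python3 - <<'E'
from h import *
st()
for b in (60,50,40,30,20,10,0,-10,-16,-20): print(b); arc(b,293)
E
```

```text
t: 2.75
tool_pos: [577.4, -51.7, 293.4]
ee_rot: [0.817, 0.577, 0.0, 0.0]
wrist_force: [0.3, 0.6, 0.7]
gripper_width: 29.6
grip_force: 0.0
t 2.75 p [577.4 -51.7 293.4] yaw 70.5 F [0.3 0.6 0.7] w 29.6 q [-0.18  0.15  1.67  0.    1.32  0.16]
60
turn [ 0.1 -0.  10.5] shift cm [-0.16  0.76  0.04]
50
turn [ 0.1 -0.  20.5] shift cm [-0.37  1.53  0.04]
40
turn [ 0.1 -0.  30.5] shift cm [-0.71  2.26  0.04]
30
turn [ 0.1 -0.  40.5] shift cm [-1.18  2.91  0.04]
20
turn [ 0.1 -0.  50.5] shift cm [-1.75  3.47  0.04]
10
turn [ 0.1 -0.  60.5] shift cm [-2.41  3.93  0.04]
0
turn [ 0.  -0.  70.5] shift cm [-3.14  4.26  0.04]
-10
turn [ 0.  -0.1 80.5] shift cm [-3.92  4.46  0.04]
-16
turn [ 0.  -0.1 86.5] shift cm [-4.4   4.51  0.04]
-20
turn [ 0.  -0.1 90.5] shift cm [-4.72  4.52  0.04]
```

```bash
python3 -m creep '[0,0,5,-0.1,0.4,0,35, 0,0,10.5,-0.16,0.76,0,35, 0,0,15.5,-0.26,1.15,0,35, 0,0,20.5,-0.37,1.53,0,35, 0,0,25.5,-0.54,1.9,0,35, 0,0,30.5,-0.71,2.26,0,35, 0,0,35.5,-0.94,2.59,0,35, 0,0,40.5,-1.18,2.91,0,35, 0,0,45.5,-1.46,3.2,0,35, 0,0,50.5,-1.75,3.47,0,35, 0,0,55.5,-2.08,3.71,0,35, 0,0,60.5,-2.41,3.93,0,35, 0,0,65.5,-2.77,4.11,0,35, 0,0,70.5,-3.14,4.26,0,35, 0,0,75.5,-3.53,4.37,0,35, 0,0,80.5,-3.92,4.46,0,35, 0,0,80.5,-3.92,4.46,0,35]'
python3 - <<'E'
from h import *
st()
for b in (-14,-18,-22,-26): print(b); arc(b,293)
im=bot.get_image("top"); cv2.imwrite("pics/t4.png",cv2.resize(im["image"][170:290,270:390,::-1],(600,600),interpolation=cv2.INTER_CUBIC))
E
```

```text
t: 4.88
tool_pos: [606.6, -103.3, 293.7]
ee_rot: [0.996, -0.087, 0.001, -0.0]
wrist_force: [1.8, 2.7, -0.9]
gripper_width: 30.1
grip_force: 1.3
t 4.88 p [ 606.6 -103.3  293.7] yaw -10.0 F [ 1.8  2.7 -0.9] w 30.1 q [-0.25  0.25  1.56  0.    1.33  1.49]
-14
turn [-0.  -0.1  4. ] shift cm [-0.03  0.34  0.07]
-18
turn [-0.  -0.1  8. ] shift cm [-0.07  0.66  0.07]
-22
turn [-0.1 -0.1 12. ] shift cm [-0.12  0.98  0.06]
-26
turn [-0.1 -0.1 16. ] shift cm [-0.2   1.29  0.06]
```

View pics/t4.png

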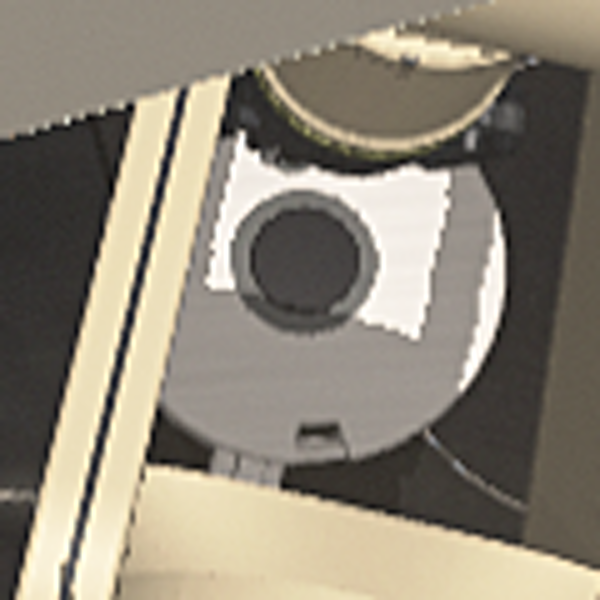

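The top crop shows the notch at about (321,440) and the pin root at about (245,475), around the lid centre (302,263). About 21° remains, so I'll turn 16° more and remeasure.

```bash
python3 -m creep '[0,0,4,-0.03,0.34,0,35, 0,0,8,-0.07,0.66,0,35, 0,0,12,-0.12,0.98,0,35, 0,0,16,-0.2,1.29,0,35, 0,0,16,-0.2,1.29,0,35, 0,0,16,-0.2,1.29,0,35]'
python3 - <<'E'
from h import *
st()
for b in (-28,-30,-32,-34): print(b); arc(b,293)
im=bot.get_image("top"); cv2.imwrite("pics/t5.png",cv2.resize(im["image"][215:275,295:375,::-1],(800,600),interpolation=cv2.INTER_CUBIC))
E
```

```text
t: 5.68
tool_pos: [602.0, -115.7, 293.1]
ee_rot: [0.975, -0.224, 0.0, -0.0]
wrist_force: [2.1, 2.2, 1.7]
gripper_width: 30.0
grip_force: 1.4
t 5.67 p [ 602.  -115.7  293.1] yaw -25.9 F [2.1 2.2 1.7] w 30.0 q [-0.27  0.24  1.57  0.    1.33  1.75]
-28
turn [-0.  -0.   2.1] shift cm [0.03 0.14 0.01]
-30
turn [-0.  -0.   4.1] shift cm [0.02 0.3  0.01]
-32
turn [-0.  -0.   6.1] shift cm [0.01 0.46 0.01]
-34
turn [-0.  -0.   8.1] shift cm [-0.01  0.62  0.01]
```

View pics/t5.png

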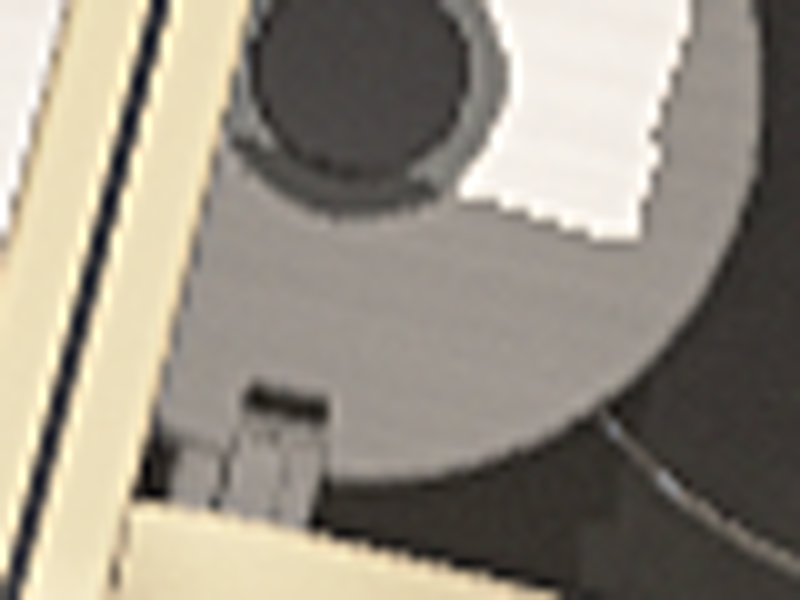

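The notch is at about (287,392) and the pin, between columns 228 and 283, lies slightly left of its centre. Allowing for parallax, about 2° remains.

```bash
python3 -m creep '[0,0,1,0,0.08,0,35, 0,0,2,0,0.16,0,35, 0,0,2,0,0.16,0,35]'
python3 - <<'E'
from h import *
st()
im=bot.get_image("top"); cv2.imwrite("pics/t6.png",cv2.resize(im["image"][240:276,305:353,::-1],(800,600),interpolation=cv2.INTER_CUBIC))
E
```

```text
t: 6.1
tool_pos: [601.0, -117.3, 292.7]
ee_rot: [0.97, -0.242, -0.0, 0.0]
wrist_force: [2.1, 1.8, 2.1]
gripper_width: 30.1
grip_force: 1.4
t 6.1 p [ 601.  -117.3  292.7] yaw -28.0 F [2.1 1.8 2.1] w 30.1 q [-0.28  0.24  1.57 -0.    1.33  1.78]
```

View pics/t6.png

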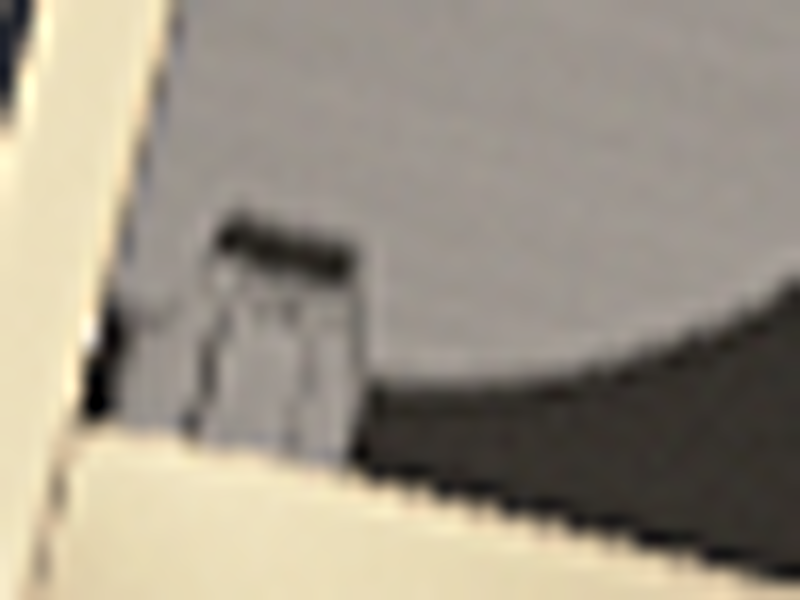

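Notch bearing 164.5° against pin 164.8° and handle 164.1°, so they're aligned. Now I back off the post, rise and shut the fingers.

```bash
python3 -m creep '[0,0,0,0,-0.3,0,35, 0,0,0,0,-0.5,0,35, 0,0,0,0,-0.5,0,35, 0,0,0,0,-0.5,-2,35, 0,0,0,0,-0.5,-4,35, 0,0,0,0,-0.5,-6,10, 0,0,0,0,-0.5,-6,0, 0,0,0,0,-0.5,-6,0, 0,0,0,0,-0.5,-6,0, 0,0,0,0,-0.5,-6,0]'
python3 - <<'E'
from h import *
st(); go(561,-95.5,300,74)
E
```

```text
t: 7.4
tool_pos: [603.2, -112.8, 351.7]
ee_rot: [0.97, -0.242, -0.001, -0.0]
wrist_force: [-0.2, 0.5, -0.0]
gripper_width: -0.1
grip_force: 0.0
t 7.4 p [ 603.2 -112.8  351.7] yaw -28.0 F [-0.2  0.5 -0. ] w -0.1 q [-0.27  0.2   1.51  0.    1.43  1.79]
turn [-1.00e-01  1.00e-01 -1.02e+02] shift cm [-4.53  0.45  5.17]
```

```bash
python3 -m creep '[0,0,0,-2.5,0.25,0,0, 0,0,0,-4.5,0.45,0,0, 0,0,0,-4.5,0.45,3,0, 0,0,0,-4.5,0.45,5,0, 0,0,0,-4.5,0.45,5.5,0, 0,0,0,-4.5,0.45,5.8,0, 0,0,0,-4.5,0.45,6,0, 0,0,0,-4.5,0.45,6.2,0, 0,0,0,-4.5,0.45,6.2,0]'
python3 - <<'E'
from h import *
st()
E
```

```text
t: 8.52
tool_pos: [561.9, -95.8, 291.3]
ee_rot: [0.97, -0.242, 0.001, 0.0]
wrist_force: [1.3, -0.3, 1.2]
gripper_width: 0.2
grip_force: 0.5
t 8.53 p [561.9 -95.8 291.3] yaw -28.0 F [ 1.3 -0.3  1.2] w 0.2 q [-0.26  0.13  1.7   0.    1.31  1.8 ]
```

```bash
for i in 1; do python3 -m creep '[0,0,0,0,0,0.15,0, 0,0,0,0,0,0.3,0, 0,0,0,0,0,0.45,0, 0,0,0,0,0,0.45,0]'; done; python3 -m creep '[0,0,0,0,0,0.1,0, 0,0,0,0,0,0.2,0, 0,0,0,0,0,0.3,0, 0,0,0,0,0,0.3,0]'
```

```text
t: 9.02
tool_pos: [561.9, -95.8, 287.1]
ee_rot: [0.97, -0.242, 0.001, 0.0]
wrist_force: [-0.0, -0.5, 5.2]
gripper_width: 0.2
grip_force: 2.4
t: 9.52
tool_pos: [561.9, -95.8, 284.0]
ee_rot: [0.97, -0.242, 0.001, 0.0]
wrist_force: [-0.8, -0.5, 4.8]
gripper_width: 0.0
grip_force: 2.4
```

It is 7 mm down at about 5 N, so the pin has entered the notch. Pressing on to the stop.

```bash
python3 -m creep '[0,0,0,0,0,0.1,0, 0,0,0,0,0,0.2,0, 0,0,0,0,0,0.3,0, 0,0,0,0,0,0.3,0]'; python3 -m creep '[0,0,0,0,0,0.1,0, 0,0,0,0,0,0.2,0, 0,0,0,0,0,0.2,0]'
```

```text
t: 10.02
tool_pos: [561.9, -95.8, 281.4]
ee_rot: [0.97, -0.242, 0.001, 0.0]
wrist_force: [-2.1, -0.3, 8.1]
gripper_width: -0.1
grip_force: 4.1
t: 10.4
tool_pos: [562.0, -95.8, 281.2]
ee_rot: [0.97, -0.242, 0.001, 0.0]
wrist_force: [-10.4, 2.1, 21.7]
gripper_width: -0.2
grip_force: 10.7
```

The stop was reached at 21.7 N, 10 mm below first contact. I'll retreat and check.

```bash
python3 -m creep '[0,0,0,0,0,-0.5,0, 0,0,0,0,0,-2,0, 0,0,0,0,0,-5,0, 0,0,0,0,0,-9,0, 0,0,0,-3,6,-9,0, 0,0,0,-6,12,-9,0, 0,0,0,-9,18,-9,0, 0,0,0,-12,24,-9,0, 0,0,0,-12,24,-9,0, 0,0,0,-12,24,-9,0]'
python3 - <<'E'
from h import *
st(); im=bot.get_image("top"); P=pts(im); cv2.imwrite("pics/t7.png",cv2.resize(im["image"][170:290,270:390,::-1],(600,600),interpolation=cv2.INTER_CUBIC))
Q=np.load("top.npy")
d=np.linalg.norm(P[...,:2]-C,axis=2); m=(d>28)&(d<34)&(Q[...,2]<125)
print("plate z before/after",np.median(Q[m][:,2]),np.median(P[m][:,2]))
m=d<12; print("pad",np.median(Q[m][:,2]),np.median(P[m][:,2]))
E
```

```text
t: 11.65
tool_pos: [342.0, -251.9, 368.9]
ee_rot: [0.97, -0.244, 0.0, 0.0]
wrist_force: [0.6, 0.5, -0.0]
gripper_width: 0.1
grip_force: 0.0
t 11.65 p [ 342.  -251.9  368.9] yaw -28.2 F [ 0.6  0.5 -0. ] w 0.1 q [-0.76 -0.35  2.    0.    1.49  1.31]
plate z before/after 111.65663716782825 101.49209026691653
pad 117.41004412824157 107.45068948865628
```

View pics/t7.png

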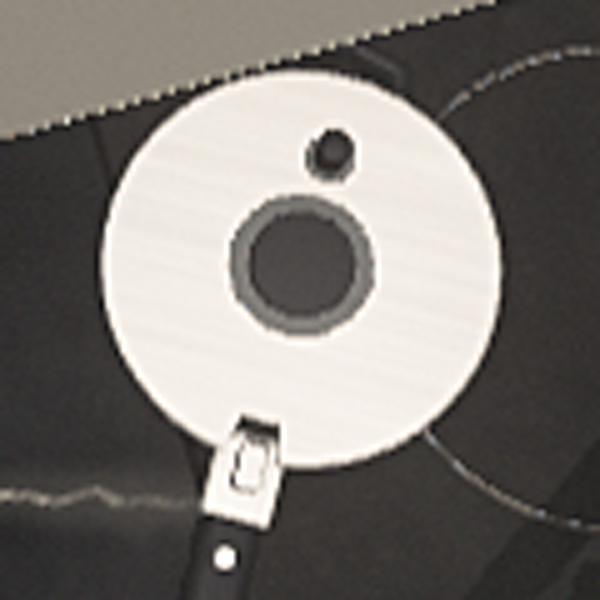

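The picture shows the pin at (250,465) inside the notch at (258,430). The plate dropped 10.2 mm and the hand is well clear. Handing in.

```bash
python3 -c "
from cell import bot
print(bot.job_done())"
```

```text
the job is handed in; nothing more can be done
None
```

The lid was turned about 86° clockwise until the notch was over the pin and pressed home, dropping about 10 mm with the pin in the notch; the hand is clear and the job is handed in, with no verdict returned.

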